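Pack the jar into the box and open it one-handed

TASK

Pack the round tin and the square glass jar upright, side by side, into the free half of the wooden box without dropping them, so that the jar stands snugly between its neighbours and cannot turn. Then unscrew the jar's tight lid about a quarter turn, stop as soon as its threads let go, and with the jar still fully down in the box finish holding the lid level a finger's breadth (about 1 cm) above the open jar: do not put the lid down, let go of it or carry it away. Keep the jar upright throughout and leave the bowl, tray and knife where they are.

Things in the scene. Friction and masses are not known exactly. Their poses are not given: they have to be found in the camera images.
- box: open plywood box that does not move, 142.5 (x) x 142 (y) x 50 mm tall, walls and floor 8 mm thick, inside 126.5 (x) x 126 (y) x 42 mm deep. Origin: centre of its underside. The biscuit tin fills its +x half; the -x half is free: a slot about 65 mm (x) by 126 mm (y), centred 30.5 mm to -x of the box's middle
- biscuit_tin: low rectangular white tin with a bare metal lid, 60 (x) x 122 (y) x 40 mm, already packed in the box's +x half with its long side along the box's y; loose, 0.45 kg, with about 1 mm of play. Origin: centre of its underside
- tin: plain round metal tin, 58 mm in diameter, 70 mm tall, about 0.3 kg, loose on the table. Origin: centre of its underside, z up its axis
- jar: square glass jar of hazelnuts, 60 x 60 mm with the foot bevelled 5 mm, straight walls up to 68 mm, a sloped shoulder to 76 mm, then a round neck 44 mm in diameter up to the rim at 94 mm; about 0.4 kg with its lid. Origin: centre of its underside, z up; x and y are square to its sides
- lid: bare-metal twist-off lid, 57 mm across, 16 mm tall, 60 g. Origin: centre of its lower edge, 81 mm above the jar's origin when shut (top at 97 mm). Tight: takes 0.4 to 0.9 N m to turn counter-clockwise from above; an unbraced jar turns along. Turning lifts it 1.5 mm; its 3 lugs are clear of the threads from 61 to 108 degrees of turn on the jar; the seal then springs it up to 3 mm above shut
- lid_edge (a point): point on the lid's outer edge, 28.5 mm from its axis, 8 mm up: over the jar's +x side when shut, it shows how far the lid has turned. In the box the jar gives about 6 degrees before its neighbours hold it. Short of 61 degrees, lifting the lid lifts the whole jar; past 108 degrees the lugs run into the next threads; between, the lid lifts straight off
- bowl: white mixing bowl, 200 mm wide, 85 mm tall, a bystander. Origin: centre of its underside
- tray: flat oval steel tray, 186 (x) x 286 (y) x 14 mm, a bystander. Origin: its centre, on the table
- knife: small kitchen knife with a dark wooden handle, 190 mm long along x, blade to +x, 13 mm thick, a bystander. Origin: near its middle, on the table
Mind the look-alikes: they are no part of the job. What is shaped like the tin but green or turquoise is not meant.

How it is judged:
On the way, in this order (a step that is already met when the one before it is completed fails the run):
1. the tin and the jar both stand upright on the box's floor, the jar's lid still shut (z of jar in the frame of box between 0.005 and 0.0105 m and x of jar in the frame of box between -0.05 and 0.05 m and y of jar in the frame of box between -0.05 and 0.05 m and angle between each of jar, tin's own z axis and vertical below 0.08 rad and z of tin in the frame of box between 0.005 and 0.0105 m and x of tin in the frame of box between -0.05 and 0.05 m and y of tin in the frame of box between -0.05 and 0.05 m and z of lid in the frame of jar below 0.083 m), for 0.3 s.
2. the lid is unscrewed and more than 4 mm up from where it was shut, the jar down in the box (z of jar in the frame of box between 0.005 and 0.0105 m and x of jar in the frame of box between -0.05 and 0.05 m and y of jar in the frame of box between -0.05 and 0.05 m and angle between jar's own z axis and vertical below 0.08 rad and z of lid in the frame of jar above 0.085 m), for 0.2 s.
At the end, for the whole second after the job is handed in: Tin and jar stand upright on the box's floor (2.5 mm, 0.08 rad), biscuit tin within 15 mm of its start. The fingers alone hold the lid still: level (0.15 rad), 5 to 25 mm above where it sat shut, within 12 mm of the jar's axis, not touching the jar, turned by less than about 150 degrees (z of jar in the frame of box between 0.005 and 0.0105 m and x of jar in the frame of box between -0.05 and 0.05 m and y of jar in the frame of box between -0.05 and 0.05 m and angle between each of jar, tin's own z axis and vertical below 0.08 rad and z of tin in the frame of box between 0.005 and 0.0105 m and x of tin in the frame of box between -0.05 and 0.05 m and y of tin in the frame of box between -0.05 and 0.05 m and z of lid in the frame of jar between 0.086 and 0.106 m and horizontal distance between lid and jar below 0.012 m and angle between lid's own z axis and vertical below 0.15 rad and y of lid_edge in the frame of jar above 0.008 m and contact force between lid and the fingers above 1 N and contact force between lid and jar below 0.1 N and contact force between tin and the fingers below 0.1 N and linear speed of each of lid, jar below 0.03 m/s and distance of biscuit_tin from where it was at the start of the episode below 0.015 m); the arm keeps its last pose, push and grip.
It fails at once if the jar is tipped by more than 35 degrees (angle between jar's own z axis and vertical above 0.6 rad).
It fails at once if the jar is dropped (falls faster than 0.6 m/s with nobody holding it) (linear speed of jar above 0.6 m/s and contact force between each of jar, lid and the fingers below 0.05 N).
It fails at once if the tin is dropped (falls faster than 0.6 m/s with nobody holding it) (linear speed of tin above 0.6 m/s and contact force between tin and the fingers below 0.05 N).
It fails at once if the lid is carried away: more than 40 mm above where it sat on the jar (z of lid in the frame of jar above 0.121 m).
It fails at once if the bowl, tray or knife is moved by more than 30 mm (distance of any of bowl, tray, knife from where it was at the start of the episode above 0.03 m).
It also fails if it takes over 61 s, if anything falls off the work surface, if the arm or the gripper's body presses on something with over 40 N, if the wrist force passes 120 N, or if a joint passes its speed limit or range.

ROBOT

A 7-joint arm with a two-finger parallel gripper is mounted at the origin on the work surface. World frame = base frame: x ahead of the robot, y to its left, z up, the work surface at z = 0. Lengths are in m, angles in rad, forces in N, time in s.
With the tool pointing down it reaches from about 0.4 to 0.875 m from the base axis. Payload 6.5 kg.
Tool frame: the origin (TCP) lies on the centre line of the jaws, within the pads' length; the fingertips stand 11 mm ahead of it and the grasp point (between the pads) lies 8 mm behind it; z points along the fingers, y is the line along which they close (so a half turn about z gives the same grasp; the last joint's range is limited). The gripper opens to 85 mm and grips with 20 to 120 N. Pads are 22 mm wide; open, the fingers measure 114 mm over their backs; the gripper's body (76 mm by 85 mm) begins 54 mm behind the grasp point. The pads swing forward as they close: fully open they stand 13 mm farther back than shut.
Start: joints at [-1.369, 0.536, -0.004, 1.538, 0.003, 1.067, -0.071], TCP at [0.172, 0.627, 0.242] pointing down, gripper open.
Joint ranges: [-2.7, 2.7], [-0.37, 2.16], [-1.27, 1.26], [0.24, 2.4], [-1.31, 4.45], [0.19, 1.91], [-2.76, 2.76]. Speed limits (rad/s): [2.39, 2.39, 3.14, 3.14, 3.14, 3.14, 3.14].

INTERFACE

Orientations are given as a unit quaternion [x, y, z, w].
In Python, from rig import observe, camera, hand_in gives the robot as it stands.
- The arm moves only by the tool inch_along, called after "Request:" as name(argument=value, ...) on one line, values as JSON. Schema: {"type":"object","properties":{"motion":{"type":"array","items":{"type":"object","properties":{"sx":{"type":"number"},"sy":{"type":"number"},"sz":{"type":"number"},"turn":{"type":"number"}},"additionalProperties":false},"minItems":1,"maxItems":10},"finger_gap":{"type":"number"},"grip_n":{"type":"number"},"only":{"type":"string"},"quiet":{"type":"boolean"},"lines":{"type":"string"}},"required":["motion"],"additionalProperties":false}. motion is a list of rows, 1 to 10 of them, each an object with the fields sx, sy, sz (the shift in m), turn (a turn about the tool's z in rad); a field left out counts as zero; each row shifts and turns the commanded pose from where the row before left it, along the tool's axes as they then stand; what a row does not reach is not made up. A row lasts 1/12 s, in which the tool goes at most 0.0417 m and 0.125 rad, less where a joint would pass 70% of its speed; a pose out of reach is approached as far as the arm can. finger_gap is the opening from 0.0 (shut) to 1.0 (fully open), set as the call begins (left out keeps the last). The fingers move at their own pace and stop on an object; grip_n is the grip in N (left out, the last holds). Time passes only in rows, so rows that do not move let the fingers close. The tool returns the time, the measured TCP pose, the force, the opening and the grip force at its end. only (a regular expression) keeps the lines of the reply that match it, lines (a string "A,B") keeps lines A to B, and quiet returns only ok. Input that does not fit is refused with a message, and nothing moves.
- observe(): the state, without advancing time (a new reading comes with each control period).
- camera(name): name is "scene" or "side" or "wrist"; returns a dict with "img" (420x560x3 uint8, red, green, blue), "K" (3x3 intrinsics, pixels), "distortion" ([k1, k2, p1, p2, k3] as OpenCV has them; the pictures are not rectified), "origin" and "rotation" of the camera in the world. Camera axes: x right, y up, looking along -z (the intrinsics and any distortion apply to the point x, -y, -z); pixel columns grow to the right and rows downward; lengths in m; the calibration is good to about 2 mm. A picture is of the moment at which its call begins. There is no depth.
- hand_in(): hands the job in; it is judged then, once.
The state is a dict: "time_s": time; "joints": joint angles; "joint_vel": joint speeds; "joint_torque": joint torques, N m; "eef_pos": TCP position; "eef_rot": TCP orientation; "wrist_force": force on the tool from outside, world axes, zero at the start; "wrist_torque": the same for the moment, N m; "gripper_width": opening from 0.0 (shut) to 1.0 (fully open); "grasp_force": force on a finger pad.
Only numpy, scipy, OpenCV 4.12 (cv2) and the standard library are available. Lean on these libraries where they do the work, as an engineer would, in place of code of your own. Each camera call takes 0.05 s, during which the arm holds its last target. There are 200 camera calls.

## Working session

There is one attempt and no reset: what is moved stays moved. The work goes in short steps, Python scripts to look and compute and a tool call to move; the robot and the scene stay as the last step left them, time stands still between calls to the robot, and variables do not carry over. Pictures are saved under pics/ and viewed, at most 15 in all, crops included, and the job is handed in when it is done.

```bash
mkdir -p pics; ls; python3 - <<'E'
from rig import observe,camera
import cv2,pickle,numpy as np
o=observe();print({k:np.round(v,3) for k,v in o.items()})
ims=[]
for n in("scene","side","wrist"):
    c=camera(n);pickle.dump(c,open(f"pics/{n}0.pkl","wb"))
    cv2.imwrite(f"pics/{n}0.png",c["img"][:,:,::-1])
    print(n,np.round(c["K"],1).tolist(),np.round(c["distortion"],3),np.round(c["origin"],3),np.round(c["rotation"],3).tolist())
E
```

```text
pics
{'time_s': np.float64(0.0), 'joints': array([-1.369,  0.537, -0.004,  1.539,  0.003,  1.067, -0.071]), 'joint_vel': array([-0.001,  0.   ,  0.   , -0.001,  0.001, -0.004, -0.003]), 'joint_torque': array([-0.0000e+00, -5.8343e+01,  1.0490e+00, -2.5910e+01,  1.2000e-02,
        1.0000e-02, -0.0000e+00]), 'eef_pos': array([0.172, 0.626, 0.241]), 'eef_rot': array([ 0.133,  0.991, -0.001, -0.   ]), 'wrist_force': array([-0.602, -0.791, -0.036]), 'wrist_torque': array([-0.009, -0.016,  0.069]), 'grasp_force': np.float64(0.0), 'gripper_width': np.float64(1.0)}
scene [[493.1, 0.0, 274.8], [0.0, 493.1, 209.5], [0.0, 0.0, 1.0]] [-0.076  0.     0.     0.     0.   ] [1.19  0.652 1.179] [0.122, 0.311, 0.883, 0.331]
side [[432.1, 0.0, 278.1], [0.0, 432.1, 207.5], [0.0, 0.0, 1.0]] [0.022 0.    0.    0.    0.   ] [ 0.197 -0.872  0.675] [0.472, -0.106, -0.181, 0.856]
wrist [[316.6, 0.0, 280.5], [0.0, 316.6, 208.7], [0.0, 0.0, 1.0]] [-0.058  0.     0.     0.     0.   ] [0.097 0.648 0.373] [-0.123, -0.092, 0.599, 0.786]
```

View pics/scene0.png

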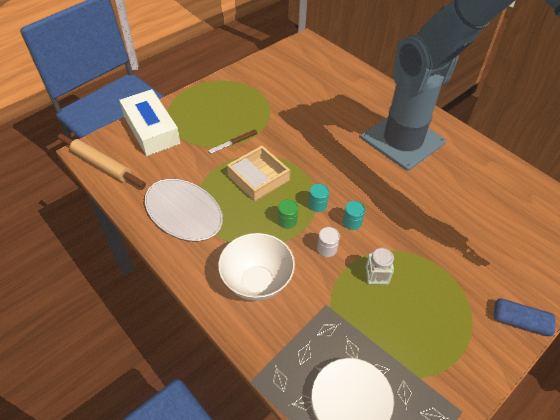

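View pics/side0.png

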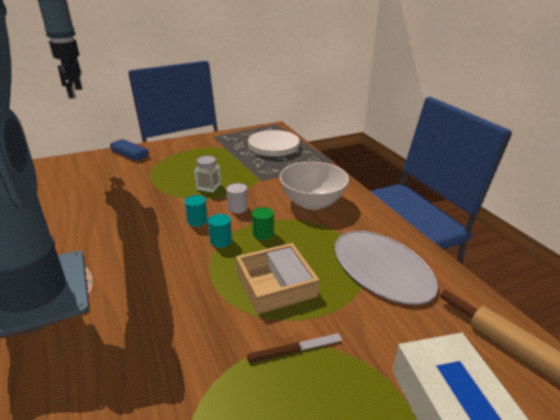

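```bash
cat > h.py <<'E'
import numpy as np,cv2,pickle
from scipy.spatial.transform import Rotation as R
from rig import observe,camera
F=np.diag([1,-1,-1.])
def grab(n,tag):
    c=camera(n);pickle.dump(c,open(f"pics/{n}{tag}.pkl","wb"));return c
def load(n,tag): return pickle.load(open(f"pics/{n}{tag}.pkl","rb"))
def ray(c,px):
    u=cv2.undistortPoints(np.array(px,float).reshape(-1,1,2),np.array(c["K"]),np.array(c["distortion"]))[:,0]
    d=np.c_[u,np.ones(len(u))]@F
    return R.from_quat(c["rotation"]).apply(d)
def plane(c,px,z):
    d=ray(c,px);o=np.array(c["origin"]);return o+d*((z-o[2])/d[:,2])[:,None]
def proj(c,P):
    P=np.atleast_2d(P);q=R.from_quat(c["rotation"]).inv().apply(P-np.array(c["origin"]))@F
    return cv2.projectPoints(q,np.zeros(3),np.zeros(3),np.array(c["K"]),np.array(c["distortion"]))[0][:,0]
def tri(c1,p1,c2,p2):
    A=0;b=0
    for c,p in((c1,p1),(c2,p2)):
        d=ray(c,[p])[0];d/=np.linalg.norm(d);M=np.eye(3)-np.outer(d,d);A=A+M;b=b+M@np.array(c["origin"])
    return np.linalg.solve(A,b)
def go(target,yaw=None):
    "tool-frame shift to target; turn so that tool y points along world angle yaw (mod pi)"
    o=observe();r=R.from_quat(o["eef_rot"]);m=r.as_matrix()
    s=np.round(r.inv().apply(np.array(target)-o["eef_pos"]),4)
    y=np.arctan2(m[1,1],m[0,1]);t=None
    if yaw is not None: t=-((yaw-y+np.pi/2)%np.pi-np.pi/2)
    print("shift",s,"turn",t,"yyaw",round(y,4),"eef",np.round(o["eef_pos"],4),"q7",round(o["joints"][6],2),"t",o["time_s"])
E
python3 - <<'E'
from h import *
c=load("scene",0);s=load("side",0)
for n,a,b in(("tin",(328,232),(237,188)),("jarlid",(382,252),(206,160))):
    print(n,tri(c,a,s,b))
for n,p,z in(("tin",(328,233),.07),("lid",(382,253),.097)): print(n,plane(c,[p],z))
print("box",plane(c,[(228,158),(263,148),(290,172),(256,189)],.05))
crop=lambda c,x,y,w,h,k:cv2.resize(c["img"][y:y+h,x:x+w],None,fx=k,fy=k,interpolation=cv2.INTER_CUBIC)[:,:,::-1]
a=crop(c,220,140,80,60,5);b=crop(c,310,220,80,60,5);d=crop(c,340,235,80,60,5)
e=crop(s,185,145,80,80,5)[:300];f=crop(s,230,240,100,75,4)
cv2.imwrite("pics/c1.png",np.vstack([np.hstack([a,b]),np.hstack([f,crop(s,180,150,80,60,5)])]))
E
```

```text
tin [0.53170231 0.1433862  0.07122408]
jarlid [0.48749256 0.29668087 0.09896727]
tin [[0.53235761 0.14561329 0.07      ]]
lid [[0.48653324 0.29867974 0.097     ]]
box [[ 0.55137321 -0.28556776  0.05      ]
 [ 0.43616296 -0.24713233  0.05      ]
 [ 0.44198699 -0.10956414  0.05      ]
 [ 0.56847025 -0.12475626  0.05      ]]
```

View pics/c1.png

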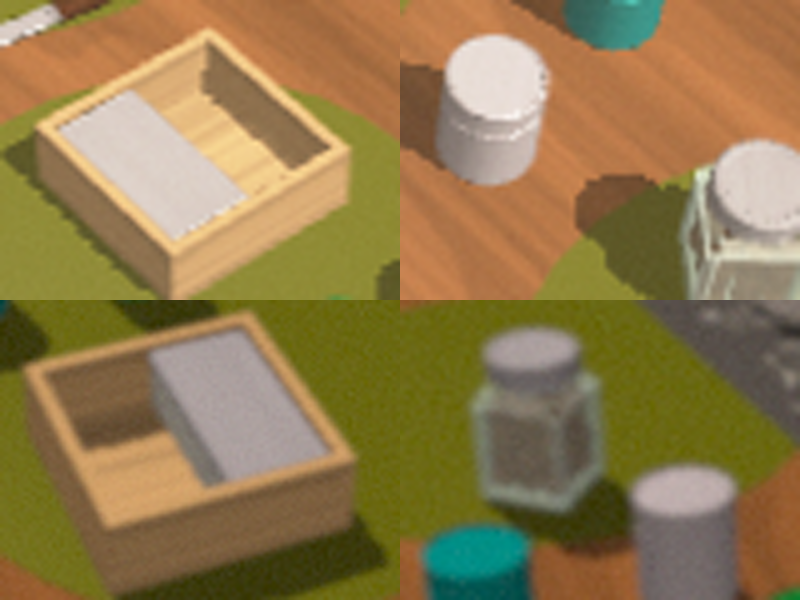

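Candidates for the tin: green (288,213), turquoise (319,197) and (354,215), bare metal (328,242). I choose the bare metal one, and the crop confirms it is grey and round. The jar is at (380,267), and the box's free half is upper right in the scene view. The crop also gives the box's outer top corners.

```bash
python3 - <<'E'
from h import *
c=load("scene",0);s=load("side",0)
cs=np.array([(227.6,166),(262,146),(290,170),(254.4,189)])
ss=np.array([(318.8,279.5),(256.8,297),(236.2,257.5),(292.5,243)])
P=np.array([tri(c,a,s,b) for a,b in zip(cs,ss)]);print(P.round(4))
print("ctr",P.mean(0), [np.degrees(np.arctan2(*(P[(i+1)%4]-P[i])[[1,0]])).round(1) for i in range(4)])
for n,a,b in(("green",(288,204),(263,212)),("turq",(319,188),(196,200)),("turq2",(354,206),(220,219)),("bowl",(257,258),(314,178))): print(n,tri(c,a,s,b).round(3))
# jar base corners / shoulder: side crop (x/5+180,(y-300)/5+150)
f=lambda x,y:((x-400)/5+180,(y-300)/5+150)
print("jarbase side",plane(s,[f(482,497),f(555,512),f(602,465)],.0).round(3))
print("jar shoulder side",plane(s,[f(476,405),f(548,420),f(602,378)],.068).round(3))
# tin/lid by grey masks ellipse in scene
go([.5317,.1445,.24])
E
```

```text
[[ 0.5731 -0.2624  0.0457]
 [ 0.4306 -0.2596  0.0464]
 [ 0.4346 -0.1194  0.0456]
 [ 0.5745 -0.1278  0.0513]]
ctr [ 0.50321656 -0.19229128  0.04724296] [np.float64(178.9), np.float64(88.4), np.float64(-3.4), np.float64(-90.6)]
green [ 0.55  -0.004  0.073]
turq [0.421 0.036 0.105]
turq2 [0.426 0.099 0.038]
bowl [0.745 0.087 0.086]
jarbase side [[0.452 0.304 0.   ]
 [0.489 0.268 0.   ]
 [0.534 0.314 0.   ]]
jar shoulder side [[0.453 0.296 0.068]
 [0.487 0.26  0.068]
 [0.534 0.301 0.068]]
shift [-0.4745 -0.3696  0.0022] turn None yyaw 1.3031 eef [0.1719 0.6264 0.2416] q7 -0.07 t 0.15
```

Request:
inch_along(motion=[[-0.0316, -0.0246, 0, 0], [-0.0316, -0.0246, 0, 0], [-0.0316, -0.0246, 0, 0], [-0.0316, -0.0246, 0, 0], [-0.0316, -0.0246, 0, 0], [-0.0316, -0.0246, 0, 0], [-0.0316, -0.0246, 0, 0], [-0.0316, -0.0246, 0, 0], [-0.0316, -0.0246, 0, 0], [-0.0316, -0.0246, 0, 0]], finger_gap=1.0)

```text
refused: motion[0]: [-0.0316, -0.0246, 0, 0] is not of type 'object' (schema: type "object"). Nothing was moved.
```

Nothing moved. I misread the format; it is a list of objects with named fields. Resending.

Request:
inch_along(motion=[{"sx":-0.0316, "sy":-0.0246}, {"sx":-0.0316, "sy":-0.0246}, {"sx":-0.0316, "sy":-0.0246}, {"sx":-0.0316, "sy":-0.0246}, {"sx":-0.0316, "sy":-0.0246}, {"sx":-0.0316, "sy":-0.0246}, {"sx":-0.0316, "sy":-0.0246}, {"sx":-0.0316, "sy":-0.0246}, {"sx":-0.0316, "sy":-0.0246}, {"sx":-0.0316, "sy":-0.0246}], finger_gap=1.0)

```text
time_s: 0.98
eef_pos: [0.4123, 0.3042, 0.2423]
eef_rot: [0.133, 0.991, 0.0, -0.0]
wrist_force: [0.3, 0.8, -0.3]
gripper_width: 1.0
grasp_force: 0.0
```

Request:
inch_along(motion=[{"sx":-0.0316, "sy":-0.0246}, {"sx":-0.0316, "sy":-0.0246}, {"sx":-0.0316, "sy":-0.0246}, {"sx":-0.0316, "sy":-0.0246}, {"sx":-0.0316, "sy":-0.0246}, {"turn":0.12}, {"turn":0.12}, {"turn":0.12}, {"turn":0.12}, {"turn":0.12}])

```text
time_s: 1.82
eef_pos: [0.5313, 0.1454, 0.2421]
eef_rot: [0.423, 0.906, -0.0, -0.0]
wrist_force: [0.1, -0.4, -0.7]
gripper_width: 0.999
grasp_force: 0.0
```

Request:
inch_along(motion=[{"turn":0.12}, {"turn":0.12}, {"turn":0.12}, {"turn":0.12}, {"turn":0.12}, {"turn":0.103}, {}, {}])

```text
time_s: 2.48
eef_pos: [0.5313, 0.1457, 0.2421]
eef_rot: [0.706, 0.708, -0.0, -0.0]
wrist_force: [0.6, -0.4, -0.4]
gripper_width: 0.998
grasp_force: 0.0
```

```bash
python3 - <<'E'
from h import *
c=grab("wrist",1);cv2.imwrite("pics/w1.png",c["img"][:,:,::-1])
go([.5317,.1445,.05],0)
print(proj(c,[[.5317,.1445,.07],[.49,.298,.097]]))
E
```

```text
shift [-0.0011  0.0004  0.1922] turn 0.003538057105747283 yyaw 0.0035 eef [0.5313 0.1456 0.2422] q7 -0.15 t 2.5333
[[280.77686339 192.49895398]
 [228.13443502  11.74070142]]
```

View pics/w1.png

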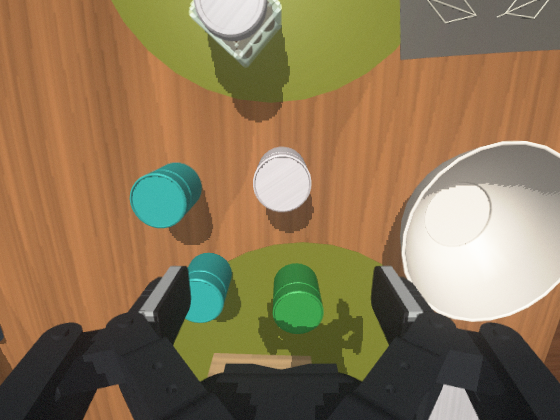

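```bash
python3 - <<'E'
from h import *
c=load("wrist",1)
im=c["img"].astype(int);h=cv2.cvtColor(c["img"],cv2.COLOR_RGB2HSV)
m=((h[...,1]<45)&(h[...,2]>150)).astype(np.uint8);m[:140]=0;m[220:]=0;m[:,:240]=0;m[:,330:]=0
cs,_=cv2.findContours(m,0,1);k=max(cs,key=cv2.contourArea);print(cv2.boundingRect(k),cv2.minEnclosingCircle(k))
print(plane(c,[(283,182)],.07),plane(c,[(254.5,182),(311.5,182),(283,211)],.07))
print("jar",plane(c,[(191,14),(245,65),(280,18)],.068), "lid",plane(c,[(231,8)],.097))
print("tin from side:",tri(c,(283,182),load("side",0),(237,188)))
t=plane(c,[(283,182)],.07)[0];go([t[0],t[1],.05],0)
E
```

```text
(253, 147, 58, 65) ((281.5, 179.0), 32.31495666503906)
[[0.53385135 0.1551602  0.07      ]] [[0.50584895 0.15509217 0.07      ]
 [0.56185975 0.1552533  0.07      ]
 [0.53400502 0.12519541 0.07      ]]
jar [[0.45322729 0.30431232 0.068     ]
 [0.49926777 0.2621439  0.068     ]
 [0.53055998 0.30057217 0.068     ]] lid [[0.49233556 0.30065957 0.097     ]]
tin from side: [0.53496823 0.15361178 0.06464237]
shift [0.0096 0.0026 0.1922] turn 0.003538057105747283 yyaw 0.0035 eef [0.5313 0.1456 0.2422] q7 -0.15 t 2.5333
```

Request:
inch_along(motion=[{"sx":0.0085, "sy":0.0025}, {"sz":0.04}, {"sz":0.04}, {"sz":0.04}, {"sz":0.034}, {"sz":0.02}, {"sz":0.014}, {}, {}])

```text
time_s: 3.28
eef_pos: [0.5338, 0.1544, 0.0539]
eef_rot: [0.707, 0.708, -0.0, -0.0]
wrist_force: [0.9, 0.5, 0.7]
gripper_width: 0.999
grasp_force: 0.0
```

Request:
inch_along(motion=[{}, {}, {}, {}, {}, {}, {}, {}], finger_gap=0.0, grip_n=50)

```text
time_s: 3.95
eef_pos: [0.5347, 0.1546, 0.0559]
eef_rot: [0.707, 0.707, 0.001, 0.0]
wrist_force: [-2.3, -1.1, 6.3]
gripper_width: 0.663
grasp_force: 52.4
```

```bash
python3 - <<'E'
from h import *
c=grab("wrist",2);cv2.imwrite("pics/w2.png",c["img"][:,:,::-1])
go([.534,.154,.054],0)
E
```

```text
shift [-0.0006 -0.0007  0.0019] turn 0.0004028607056754119 yyaw 0.0004 eef [0.5347 0.1546 0.0559] q7 -0.04 t 4.0
```

View pics/w2.png

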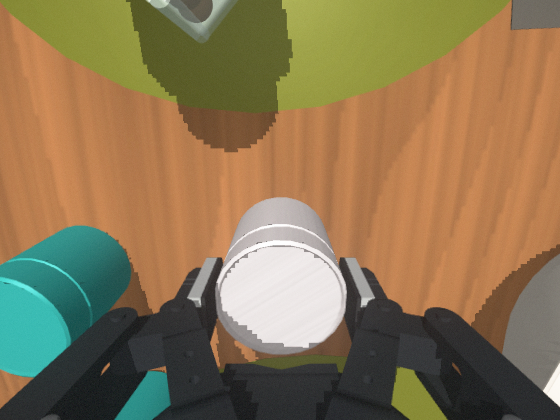

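Request:
inch_along(motion=[{"sz":-0.02}, {"sz":-0.04}, {"sz":-0.04}, {"sz":-0.04}, {"sx":-0.038, "sy":-0.0062}, {"sx":-0.038, "sy":-0.0062}, {"sx":-0.038, "sy":-0.0062}, {"sx":-0.038, "sy":-0.0062}, {"sx":-0.038, "sy":-0.0062}, {"sx":-0.038, "sy":-0.0062}])

```text
time_s: 4.83
eef_pos: [0.4961, -0.0754, 0.195]
eef_rot: [0.707, 0.707, 0.001, 0.0]
wrist_force: [1.5, -0.2, -2.6]
gripper_width: 0.66
grasp_force: 55.5
```

Request:
inch_along(motion=[{"sx":-0.038, "sy":-0.0062}, {"sx":-0.038, "sy":-0.0062}, {"sx":-0.038, "sy":-0.0062}, {"sx":-0.038, "sy":-0.0062}, {}, {}, {}])

```text
time_s: 5.42
eef_pos: [0.4719, -0.2254, 0.1945]
eef_rot: [0.707, 0.707, 0.0, -0.0]
wrist_force: [0.9, 0.1, -3.1]
gripper_width: 0.661
grasp_force: 55.4
```

```bash
python3 - <<'E'
from h import *
w=load("wrist",2);print("tin at grasp",plane(w,[(282,297)],.07),plane(w,[(282,354),(282,242)],.07))
c=grab("wrist",3);cv2.imwrite("pics/w3.png",c["img"][:,:,::-1])
go([.4725,-.224,.2],0)
E
```

```text
tin at grasp [[0.53548388 0.15596508 0.07      ]] [[0.53552563 0.1251191  0.07      ]
 [0.53545122 0.18175474 0.07      ]]
shift [ 0.0006  0.0002 -0.0056] turn 0.001572126205090063 yyaw 0.0016 eef [ 0.4723 -0.2246  0.1944] q7 0.63 t 5.4667
```

View pics/w3.png

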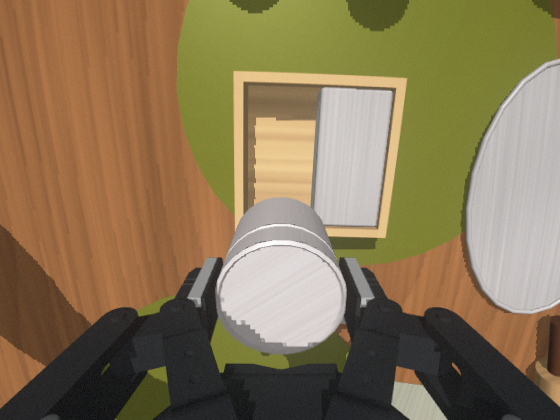

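```bash
python3 - <<'E'
from h import *
c=load("wrist",3)
P=plane(c,[(235,72),(405,79),(386,237),(235.5,232)],.05);print(P.round(4))
for a,b in((0,1),(1,2),(3,0)): d=P[b]-P[a];print(np.degrees(np.arctan2(d[1],d[0])).round(2),np.linalg.norm(d).round(4))
print("inner",plane(c,[(245,84),(396,88),(378,229)],.05).round(4))
print("bisc edge top",plane(c,[(322,88),(313,222),(392,90),(381,228)],.048).round(4))
E
```

```text
[[ 0.4352 -0.1176  0.05  ]
 [ 0.575  -0.1223  0.05  ]
 [ 0.5724 -0.2628  0.05  ]
 [ 0.4298 -0.2574  0.05  ]]
-1.92 0.1399
-91.07 0.1406
87.81 0.1399
inner [[ 0.4431 -0.1269  0.05  ]
 [ 0.5681 -0.1295  0.05  ]
 [ 0.5639 -0.2546  0.05  ]]
bisc edge top [[ 0.5067 -0.1299  0.048 ]
 [ 0.5026 -0.2482  0.048 ]
 [ 0.5656 -0.131   0.048 ]
 [ 0.5674 -0.2544  0.048 ]]
```

Request:
inch_along(motion=[{"sx":0.0042, "sy":-0.0006}, {"sz":0.03, "turn":0.03}, {"sz":0.04}, {"sz":0.03}, {"sz":0.014}, {}, {}])

```text
time_s: 6.05
eef_pos: [0.4715, -0.2204, 0.0801]
eef_rot: [0.717, 0.697, -0.0, -0.001]
wrist_force: [0.3, -0.2, -2.4]
gripper_width: 0.66
grasp_force: 55.1
```

Request:
inch_along(motion=[{"sz":0.004}, {"sz":0.004}, {"sz":0.003}, {}])

```text
time_s: 6.38
eef_pos: [0.4716, -0.2216, 0.0694]
eef_rot: [0.718, 0.697, 0.0, 0.0]
wrist_force: [0.4, -0.5, -2.3]
gripper_width: 0.66
grasp_force: 55.1
```

```bash
python3 - <<'E'
from h import *
c=grab("side",4);d=grab("scene",4)
k=lambda i:cv2.resize(i,None,fx=4,fy=4,interpolation=cv2.INTER_CUBIC)[:,:,::-1]
cv2.imwrite("pics/s4.png",np.hstack([k(c["img"][210:310,220:320]),k(d["img"][110:210,210:310])]))
go([.4717,-.2204,.0639],-.028)
E
```

```text
shift [0.0014 0.0001 0.0057] turn -0.0020046804281044217 yyaw -0.03 eef [ 0.4716 -0.2218  0.0696] q7 0.71 t 6.4833
```

View pics/s4.png

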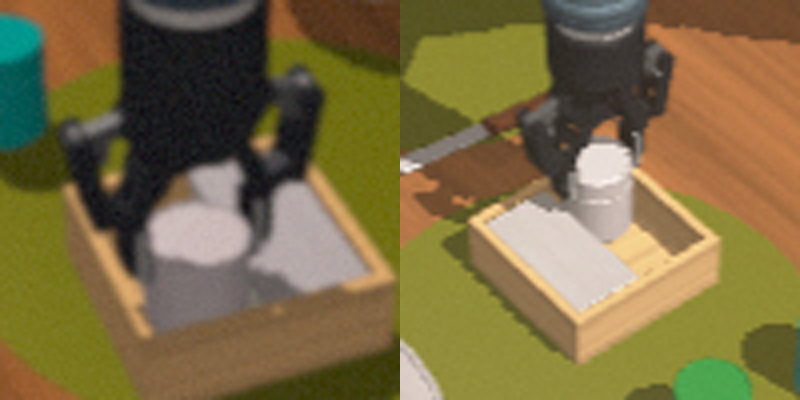

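The tin hangs inside the slot near its -y end, clear of the walls. I'll lower it the last 6 mm and release.

Request:
inch_along(motion=[{"sx":0.001, "sz":0.003}, {"sz":0.002}, {"sz":0.001}, {}])

```text
time_s: 6.82
eef_pos: [0.4715, -0.2207, 0.0639]
eef_rot: [0.718, 0.696, 0.0, -0.0]
wrist_force: [-1.9, 1.0, 6.0]
gripper_width: 0.658
grasp_force: 56.4
```

Request:
inch_along(motion=[{"sz":0.001}, {}, {}])

```text
time_s: 7.07
eef_pos: [0.4715, -0.2207, 0.0638]
eef_rot: [0.718, 0.696, 0.001, -0.0]
wrist_force: [-5.8, 3.5, 19.8]
gripper_width: 0.659
grasp_force: 57.8
```

Request:
inch_along(motion=[{}, {}, {}, {}, {"sz":-0.02}, {"sz":-0.04}, {"sz":-0.04}, {"sz":-0.04}, {"sz":-0.03}, {"sx":0.02}], finger_gap=1.0)

```text
time_s: 7.9
eef_pos: [0.4747, -0.2061, 0.2385]
eef_rot: [0.72, 0.694, 0.002, 0.006]
wrist_force: [1.4, -0.1, -0.0]
gripper_width: 1.002
grasp_force: 0.0
```

Request:
inch_along(motion=[{"sx":0.04, "sy":0.0006}, {"sx":0.04, "sy":0.0006}, {"sx":0.04, "sy":0.0006}, {"sx":0.04, "sy":0.0006}, {"sx":0.04, "sy":0.0006}, {"sx":0.04, "sy":0.0006}, {"sx":0.04, "sy":0.0006}, {"sx":0.04, "sy":0.0006}, {"sx":0.04, "sy":0.0006}, {"sx":0.04, "sy":0.0006}])

```text
time_s: 8.73
eef_pos: [0.4896, 0.2009, 0.2323]
eef_rot: [0.718, 0.696, 0.0, -0.0]
wrist_force: [1.8, -0.8, -0.2]
gripper_width: 1.002
grasp_force: 0.0
```

Request:
inch_along(motion=[{"sx":0.04, "sy":0.0006}, {}, {}, {}])

```text
time_s: 9.07
eef_pos: [0.4918, 0.238, 0.232]
eef_rot: [0.718, 0.696, -0.001, 0.0]
wrist_force: [0.6, -0.3, -0.3]
gripper_width: 1.006
grasp_force: 0.0
```

```bash
python3 - <<'E'
from h import *
c=grab("wrist",5);cv2.imwrite("pics/w5.png",c["img"][:,:,::-1])
go([.492,.30,.07],-.785)
print(proj(c,[[.492,.3,.097],[.492,.3,.0]]))
E
```

```text
shift [ 0.063  -0.0019  0.162 ] turn 0.7531713260668467 yyaw -0.0318 eef [0.4919 0.2372 0.2321] q7 -0.39 t 9.1167
[[278.36408409 129.58348746]
 [278.93802404 123.91720624]]
```

View pics/w5.png

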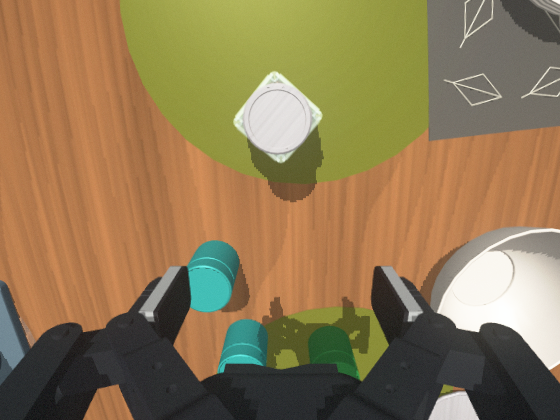

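```bash
python3 - <<'E'
from h import *
c=load("wrist",5)
L=plane(c,[(244,120),(313,120),(278.5,84),(278.5,157)],.097);print("lid",L.round(4))
P=plane(c,[(234,121),(275,71),(322,117),(279,163)],.066);print(P.round(4),P.mean(0))
for i in range(4): d=P[(i+1)%4]-P[i];print(np.degrees(np.arctan2(d[1],d[0])).round(1),np.linalg.norm(d).round(4))
t=[(L[0,0]+L[1,0])/2,(L[2,1]+L[3,1])/2];print(t);go([*t,.056],-.75)
E
```

```text
lid [[0.4642 0.3086 0.097 ]
 [0.5205 0.3068 0.097 ]
 [0.4933 0.3354 0.097 ]
 [0.4914 0.2774 0.097 ]]
[[0.4515 0.307  0.066 ]
 [0.4904 0.3485 0.066 ]
 [0.5317 0.3081 0.066 ]
 [0.4913 0.2671 0.066 ]] [0.49125576 0.30768137 0.066     ]
46.8 0.0568
-44.4 0.0578
-134.6 0.0575
134.9 0.0563
[np.float64(0.49235948667502716), np.float64(0.3064246120111077)]
shift [ 0.0694 -0.0017  0.176 ] turn 0.7181713260668466 yyaw -0.0318 eef [0.4919 0.2372 0.2321] q7 -0.39 t 9.1167
```

Request:
inch_along(motion=[{"sx":0.035, "sy":-0.0011}, {"sx":0.035, "sy":-0.0011}, {"sz":0.02, "turn":0.12}, {"sz":0.02, "turn":0.12}, {"sz":0.02, "turn":0.12}, {"sz":0.02, "turn":0.12}, {"turn":0.12}, {"turn":0.12}, {"turn":0.03}, {}])

```text
time_s: 9.95
eef_pos: [0.4922, 0.3075, 0.1525]
eef_rot: [0.923, 0.385, 0.0, 0.0]
wrist_force: [0.0, -0.1, 0.7]
gripper_width: 0.999
grasp_force: 0.0
```

```bash
python3 - <<'E'
from h import *
go([.4917,.307,.054],-.78)
E
```

```text
shift [-0.0007 -0.0001  0.0985] turn -0.000904855642261726 yyaw -0.7809 eef [0.4922 0.3075 0.1525] q7 -1.08 t 9.95
```

Request:
inch_along(motion=[{"sx":-0.0007, "sz":0.04}, {"sz":0.03}, {"sz":0.018}, {"sz":0.0105}, {}, {}])

```text
time_s: 10.45
eef_pos: [0.4918, 0.3081, 0.0544]
eef_rot: [0.923, 0.385, 0.0, 0.0]
wrist_force: [0.7, -0.1, 0.3]
gripper_width: 1.004
grasp_force: 0.0
```

Request:
inch_along(motion=[{}, {}, {}, {}, {}, {}, {}, {}], finger_gap=0.0, grip_n=60)

```text
time_s: 11.12
eef_pos: [0.4924, 0.3089, 0.0558]
eef_rot: [0.923, 0.385, 0.001, -0.0]
wrist_force: [-0.9, -0.2, 7.9]
gripper_width: 0.689
grasp_force: 63.6
```

```bash
python3 - <<'E'
from h import *
c=grab("wrist",6);cv2.imwrite("pics/w6.png",c["img"][:,:,::-1])
go([.4917,.307,.054],-.78)
E
```

```text
shift [-0.0018  0.0008  0.0018] turn 0.00045872130610291606 yyaw -0.7795 eef [0.4924 0.3089 0.0558] q7 -1.01 t 11.1667
```

View pics/w6.png

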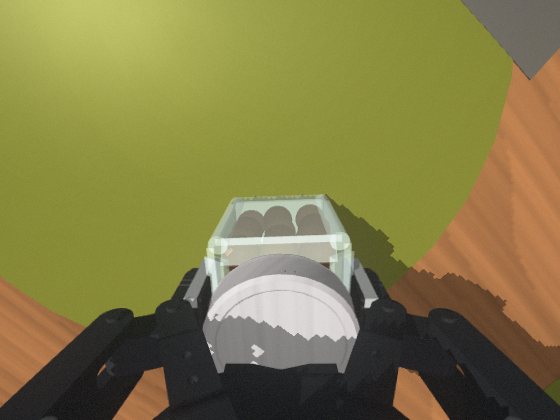

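Request:
inch_along(motion=[{"sz":-0.02}, {"sz":-0.04, "turn":-0.12}, {"sz":-0.04, "turn":-0.12}, {"sz":-0.04, "turn":-0.12}, {"turn":-0.12}, {"turn":-0.12}, {"turn":-0.12}, {"turn":-0.03}, {}, {}])

```text
time_s: 12.0
eef_pos: [0.4909, 0.3081, 0.1939]
eef_rot: [0.718, 0.696, -0.0, -0.0]
wrist_force: [0.2, -0.9, -4.7]
gripper_width: 0.69
grasp_force: 67.1
```

```bash
python3 - <<'E'
from h import *
w=load("wrist",6);e=np.array([.4924,.3089,0]);y=-.7795;xt=np.array([-np.sin(y),np.cos(y),0]);
for n,p,z,r in(("lidtop",(281,276),.097,.0285),("shoulder",(281,246),.068,.03),("foot",(281,197),.005,.03)):
    print(n,(plane(w,[p],z)[0]-e)@xt-r)
go([.4735,-.16,.19],-.03)
E
```

```text
lidtop -0.00179267308984302
shoulder -0.005732546750932998
foot -0.0020848494341325664
shift [-0.4684 -0.0027  0.0039] turn -0.001359717772172031 yyaw -0.0314 eef [0.4909 0.3081 0.1939] q7 -0.47 t 12.0
```

Request:
inch_along(motion=[{"sx":-0.0389, "sy":-0.0002}, {"sx":-0.0389, "sy":-0.0002}, {"sx":-0.0389, "sy":-0.0002}, {"sx":-0.0389, "sy":-0.0002}, {"sx":-0.0389, "sy":-0.0002}, {"sx":-0.0389, "sy":-0.0002}, {"sx":-0.0389, "sy":-0.0002}, {"sx":-0.0389, "sy":-0.0002}, {"sx":-0.0389, "sy":-0.0002}, {"sx":-0.0389, "sy":-0.0002}])

```text
time_s: 12.83
eef_pos: [0.4771, -0.0821, 0.1941]
eef_rot: [0.718, 0.696, 0.0, 0.0]
wrist_force: [0.6, 0.3, -5.7]
gripper_width: 0.689
grasp_force: 67.1
```

Request:
inch_along(motion=[{"sx":-0.0389, "sy":-0.0002}, {"sx":-0.0389, "sy":-0.0002}, {"sz":0.03}, {"sz":0.03}, {"sz":0.01}, {}, {}])

```text
time_s: 13.42
eef_pos: [0.4749, -0.1578, 0.1241]
eef_rot: [0.718, 0.696, -0.0, -0.0]
wrist_force: [0.7, 0.1, -3.7]
gripper_width: 0.69
grasp_force: 67.0
```

```bash
python3 - <<'E'
from h import *
c=grab("side",7);d=grab("scene",7);w=grab("wrist",7)
k=lambda i:cv2.resize(i,None,fx=4,fy=4,interpolation=cv2.INTER_CUBIC)[:,:,::-1]
a=np.hstack([k(c["img"][200:300,220:320]),k(d["img"][110:210,210:310])])
cv2.imwrite("pics/s7.png",a)
go([.4735,-.158,.064],-.03)
E
```

```text
shift [ 0.     -0.0028  0.0613] turn 0.0007120489307601563 yyaw -0.0293 eef [ 0.4762 -0.1581  0.1253] q7 0.51 t 13.5667
```

View pics/s7.png

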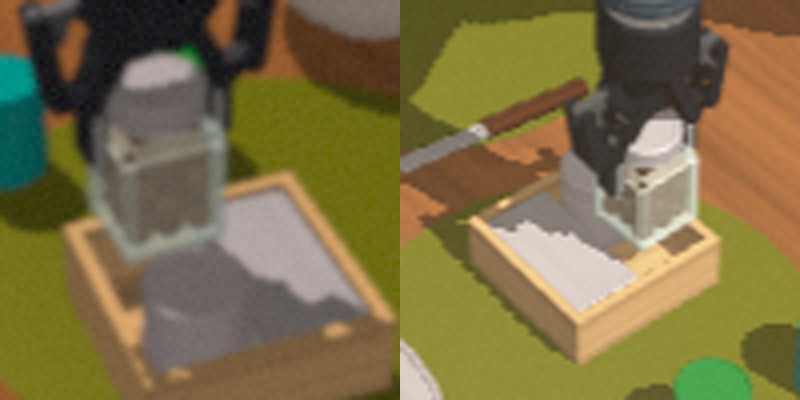

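```bash
python3 - <<'E'
from h import *
print(plane(load("side",7),[(269.2,266)],.078)); go([.4735,-.158,.064],-.03)
E
```

```text
[[ 0.47830777 -0.21446822  0.078     ]]
shift [ 0.     -0.0028  0.0613] turn 0.0007120489307601563 yyaw -0.0293 eef [ 0.4762 -0.1581  0.1253] q7 0.51 t 13.5667
```

Request:
inch_along(motion=[{"sy":-0.002, "sz":0.01}, {"sz":0.01}, {"sz":0.006}, {"sz":0.006}, {}])

```text
time_s: 13.98
eef_pos: [0.4718, -0.1578, 0.0904]
eef_rot: [0.718, 0.696, -0.001, -0.001]
wrist_force: [-0.1, -0.8, -4.7]
gripper_width: 0.692
grasp_force: 67.0
```

Request:
inch_along(motion=[{"sz":0.005}, {"sz":0.005}, {"sz":0.005}, {}, {}])

```text
time_s: 14.4
eef_pos: [0.4726, -0.1581, 0.0765]
eef_rot: [0.718, 0.696, -0.0, -0.0]
wrist_force: [0.3, -0.1, -5.2]
gripper_width: 0.69
grasp_force: 67.0
```

Request:
inch_along(motion=[{"sz":0.004}, {"sz":0.003}, {"sz":0.002}, {}, {}])

```text
time_s: 14.82
eef_pos: [0.4727, -0.158, 0.0677]
eef_rot: [0.718, 0.696, -0.0, -0.0]
wrist_force: [0.3, -0.2, -5.1]
gripper_width: 0.691
grasp_force: 67.2
```

Request:
inch_along(motion=[{"sz":0.002}, {"sz":0.001}, {"sz":0.001}, {}, {}])

```text
time_s: 15.23
eef_pos: [0.4728, -0.1581, 0.0639]
eef_rot: [0.718, 0.696, 0.0, 0.0]
wrist_force: [-0.3, -0.3, -3.5]
gripper_width: 0.692
grasp_force: 67.3
```

Almost on the floor.

Request:
inch_along(motion=[{"sz":0.001}, {"sz":0.0005}, {}, {}])

```text
time_s: 15.57
eef_pos: [0.4729, -0.1582, 0.0638]
eef_rot: [0.718, 0.696, 0.0, -0.0]
wrist_force: [-4.9, 1.1, 19.0]
gripper_width: 0.694
grasp_force: 69.8
```

Request:
inch_along(motion=[{}, {}, {}, {}, {}, {"sz":-0.02}, {"sz":-0.04}, {"sz":-0.02}, {}, {}], finger_gap=1.0)

```text
time_s: 16.4
eef_pos: [0.4737, -0.1581, 0.1432]
eef_rot: [0.718, 0.697, 0.001, 0.001]
wrist_force: [0.6, -0.0, -0.3]
gripper_width: 0.997
grasp_force: 0.0
```

```bash
python3 - <<'E'
from h import *
go([.4735,-.158,.064],-.03)
w=grab("wrist",8);s=grab("scene",8)
k=lambda i,f:cv2.resize(i,None,fx=f,fy=f,interpolation=cv2.INTER_CUBIC)[:,:,::-1]
cv2.imwrite("pics/w8.png",np.hstack([k(w["img"][60:420,170:410],1.111)[:400],k(s["img"][110:210,210:310],4)]))
E
```

```text
shift [ 0.0001 -0.0004  0.0792] turn 0.00028262717364002654 yyaw -0.0297 eef [ 0.4737 -0.1581  0.1432] q7 0.49 t 16.4
```

View pics/w8.png

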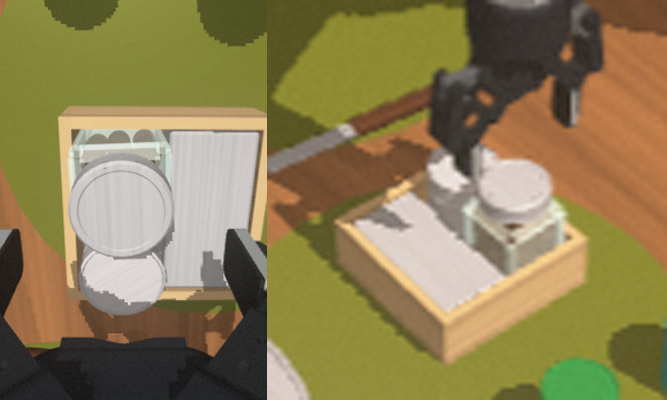

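```bash
python3 - <<'E'
from h import *
w=load("wrist",8)
L=plane(w,[(68/1.111+170,245.4),(174/1.111+170,245.4),(278.9,155/1.111+60),(278.9,257/1.111+60)],.105);print(L.round(4))
go([(L[0,0]+L[1,0])/2,(L[2,1]+L[3,1])/2,.092],-.03)
E
```

```text
[[ 0.4451 -0.1551  0.105 ]
 [ 0.5011 -0.1569  0.105 ]
 [ 0.4739 -0.128   0.105 ]
 [ 0.4721 -0.187   0.105 ]]
shift [0.0002 0.0009 0.0496] turn 0.0002461995626830138 yyaw -0.0298 eef [ 0.4722 -0.1577  0.1416] q7 0.49 t 16.5
```

Request:
inch_along(motion=[{"sx":-0.0006, "sy":0.0005, "sz":0.02}, {"sz":0.02}, {"sz":0.0095}, {}, {}])

```text
time_s: 16.92
eef_pos: [0.4725, -0.1587, 0.0921]
eef_rot: [0.718, 0.696, -0.001, -0.001]
wrist_force: [1.4, 0.3, 1.0]
gripper_width: 0.998
grasp_force: 0.0
```

Request:
inch_along(motion=[{}, {}, {}, {}, {}, {}, {}, {}], finger_gap=0.0, grip_n=100)

```text
time_s: 17.58
eef_pos: [0.4737, -0.1589, 0.0942]
eef_rot: [0.718, 0.696, 0.001, 0.0]
wrist_force: [-3.5, 0.5, 10.1]
gripper_width: 0.64
grasp_force: 102.9
```

```bash
python3 - <<'E'
from h import *
go([.473,-.158,.092],-.03);o=observe();print(o["wrist_torque"],o["wrist_force"])
E
```

```text
shift [ 0.0009 -0.0007  0.0022] turn -0.00029594797832421804 yyaw -0.0303 eef [ 0.4737 -0.1589  0.0942] q7 0.55 t 17.5833
[ 0.1197098   0.62593643 -0.04361197] [-3.48960155  0.48297148 10.13897064]
```

Request:
inch_along(motion=[{"sz":-0.0005, "turn":-0.08}, {"turn":-0.08}, {"turn":-0.08}, {"turn":-0.08}, {}])

```text
time_s: 18.0
eef_pos: [0.4739, -0.1594, 0.0946]
eef_rot: [0.596, 0.803, 0.0, 0.001]
wrist_force: [-1.7, -0.4, 6.6]
gripper_width: 0.64
grasp_force: 105.3
```

```bash
cat > m.py <<'E'
from h import *
go([.473,-.158,.092]);o=observe();print("torque",o["wrist_torque"].round(3) if hasattr(o["wrist_torque"],'round') else o["wrist_torque"],"F",np.round(o["wrist_force"],1),"w",o["gripper_width"])
E
python3 m.py
```

```text
shift [ 0.0016 -0.0005  0.0026] turn None yyaw 0.2931 eef [ 0.4739 -0.1594  0.0946] q7 0.8 t 18.0
torque [0.002 0.223 0.046] F [-1.7 -0.4  6.6] w 0.6399221956232771
```

Request:
inch_along(motion=[{"turn":-0.08}, {"turn":-0.08}, {"turn":-0.08}])

```text
time_s: 18.25
eef_pos: [0.4741, -0.1593, 0.0948]
eef_rot: [0.496, 0.868, 0.0, 0.001]
wrist_force: [-2.9, -0.6, 10.6]
gripper_width: 0.633
grasp_force: 105.7
```

```bash
python3 m.py
```

```text
shift [ 0.0016 -0.0003  0.0028] turn None yyaw 0.5319 eef [ 0.4741 -0.1593  0.0948] q7 0.98 t 18.25
torque [ 0.098  0.5   -0.424] F [-2.9 -0.6 10.6] w 0.6325028974755976
```

Request:
inch_along(motion=[{"turn":-0.08}, {"turn":-0.08}])

```text
time_s: 18.42
eef_pos: [0.4738, -0.1593, 0.0949]
eef_rot: [0.425, 0.905, 0.0, 0.001]
wrist_force: [-4.1, 1.0, 13.5]
gripper_width: 0.638
grasp_force: 106.0
```

```bash
python3 m.py; python3 - <<'E'
from h import *
w=grab("wrist",9);s=grab("scene",9)
k=lambda i,f:cv2.resize(i,None,fx=f,fy=f,interpolation=cv2.INTER_CUBIC)[:,:,::-1]
cv2.imwrite("pics/w9.png",np.hstack([k(w["img"][20:420,120:520],1),k(s["img"][110:210,210:310],4)]))
E
```

```text
shift [0.0015 0.0002 0.0029] turn None yyaw 0.6918 eef [ 0.4738 -0.1593  0.0949] q7 1.11 t 18.4167
torque [ 0.195  0.77  -0.499] F [-4.1  1.  13.5] w 0.6378206597563708
```

View pics/w9.png

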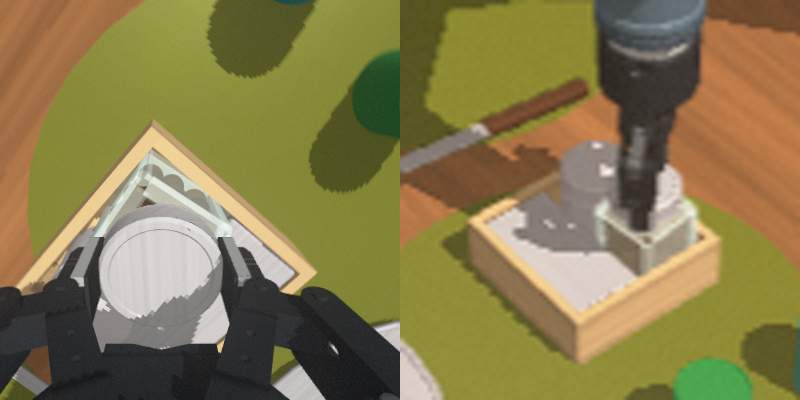

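Request:
inch_along(motion=[{"sz":-0.0004, "turn":-0.08}, {"turn":-0.08}, {"sz":-0.0004, "turn":-0.08}])

```text
time_s: 18.77
eef_pos: [0.4734, -0.1595, 0.0955]
eef_rot: [0.314, 0.949, -0.0, 0.001]
wrist_force: [-3.7, -0.2, 8.4]
gripper_width: 0.637
grasp_force: 105.5
```

```bash
python3 m.py
```

```text
shift [0.0012 0.001  0.0035] turn None yyaw 0.9315 eef [ 0.4734 -0.1595  0.0955] q7 1.29 t 18.7667
torque [-0.023  0.629 -0.517] F [-3.7 -0.2  8.4] w 0.637036780408755
```

Request:
inch_along(motion=[{"turn":-0.08}, {"turn":-0.08}])

```text
time_s: 18.93
eef_pos: [0.4732, -0.1597, 0.0957]
eef_rot: [0.237, 0.971, -0.0, 0.0]
wrist_force: [-5.6, -0.2, 14.7]
gripper_width: 0.637
grasp_force: 106.1
```

```bash
python3 m.py
```

```text
shift [0.001  0.0014 0.0037] turn None yyaw 1.0914 eef [ 0.4732 -0.1597  0.0957] q7 1.42 t 18.9333
torque [-0.171  1.07  -0.496] F [-5.6 -0.2 14.7] w 0.636516188041158
```

Request:
inch_along(motion=[{"turn":-0.08}])

```text
time_s: 19.02
eef_pos: [0.4731, -0.1599, 0.0958]
eef_rot: [0.198, 0.98, -0.0, 0.0]
wrist_force: [-6.8, -0.4, 16.4]
gripper_width: 0.639
grasp_force: 106.4
```

```bash
python3 m.py
```

```text
shift [0.0008 0.0017 0.0038] turn None yyaw 1.1713 eef [ 0.4731 -0.1599  0.0958] q7 1.48 t 19.0167
torque [-0.177  1.229 -0.457] F [-6.8 -0.4 16.4] w 0.6385543405972255
```

Request:
inch_along(motion=[{"sz":-0.0004, "turn":-0.06}])

```text
time_s: 19.1
eef_pos: [0.473, -0.1599, 0.0962]
eef_rot: [0.169, 0.986, -0.0, 0.0]
wrist_force: [-6.1, -1.9, 16.6]
gripper_width: 0.643
grasp_force: 106.3
```

```bash
python3 m.py
```

```text
shift [0.0006 0.0018 0.0042] turn None yyaw 1.2314 eef [ 0.473  -0.1599  0.0962] q7 1.53 t 19.1
torque [-0.193  1.322 -0.405] F [-6.1 -1.9 16.6] w 0.6425917807571373
```

Request:
inch_along(motion=[{"sz":-0.0004, "turn":-0.06}])

```text
time_s: 19.18
eef_pos: [0.4729, -0.16, 0.0964]
eef_rot: [0.14, 0.99, -0.001, 0.0]
wrist_force: [-4.1, -2.1, 8.5]
gripper_width: 0.643
grasp_force: 105.6
```

```bash
python3 m.py
```

```text
shift [0.0005 0.002  0.0044] turn None yyaw 1.2907 eef [ 0.4729 -0.16    0.0964] q7 1.58 t 19.1833
torque [-0.383  0.914 -0.276] F [-4.1 -2.1  8.5] w 0.6430041120345019
```

Request:
inch_along(motion=[{"turn":-0.06}])

```text
time_s: 19.27
eef_pos: [0.4728, -0.1602, 0.0964]
eef_rot: [0.11, 0.994, -0.001, 0.0]
wrist_force: [-4.5, -1.6, 12.7]
gripper_width: 0.64
grasp_force: 105.8
```

```bash
python3 m.py
```

```text
shift [0.0003 0.0021 0.0044] turn None yyaw 1.3507 eef [ 0.4728 -0.1602  0.0964] q7 1.62 t 19.2667
torque [-0.333  1.089 -0.298] F [-4.5 -1.6 12.7] w 0.6403903090132725
```

Request:
inch_along(motion=[{"sz":-0.0006, "turn":-0.06}, {"sz":-0.0006, "turn":-0.05}])

```text
time_s: 19.43
eef_pos: [0.4726, -0.1599, 0.0969]
eef_rot: [0.055, 0.999, -0.001, -0.0]
wrist_force: [-2.6, -2.2, 1.0]
gripper_width: 0.635
grasp_force: 104.8
```

```bash
python3 m.py
```

```text
shift [-0.0002  0.0019  0.0049] turn None yyaw 1.4614 eef [ 0.4726 -0.1599  0.0969] q7 1.71 t 19.4333
torque [-0.318  0.413 -0.092] F [-2.6 -2.2  1. ] w 0.6348572239934055
```

Request:
inch_along(motion=[{"sz":-0.001}, {"sz":-0.001}, {}])

```text
time_s: 19.68
eef_pos: [0.4734, -0.1589, 0.0985]
eef_rot: [0.056, 0.998, -0.0, 0.0]
wrist_force: [-1.6, -2.6, 0.5]
gripper_width: 0.635
grasp_force: 105.3
```

```bash
python3 m.py
```

```text
shift [0.0005 0.0008 0.0065] turn None yyaw 1.4585 eef [ 0.4734 -0.1589  0.0985] q7 1.71 t 19.6833
torque [-0.359  0.336  0.051] F [-1.6 -2.6  0.5] w 0.6350659144490389
```

Request:
inch_along(motion=[{"sz":-0.001}, {"sz":-0.001}, {}])

```text
time_s: 19.93
eef_pos: [0.4734, -0.1586, 0.1003]
eef_rot: [0.055, 0.998, -0.0, 0.0]
wrist_force: [-2.1, -1.2, -0.4]
gripper_width: 0.637
grasp_force: 105.2
```

```bash
python3 m.py
```

```text
shift [0.0005 0.0005 0.0083] turn None yyaw 1.4599 eef [ 0.4734 -0.1586  0.1003] q7 1.71 t 19.9333
torque [-0.214  0.27   0.   ] F [-2.1 -1.2 -0.4] w 0.6371280945603481
```

Request:
inch_along(motion=[{"sz":-0.0015}, {"sz":-0.0015}, {"sz":-0.0015}, {"sz":-0.001}, {}, {}, {}, {}, {}, {}])

```text
time_s: 20.77
eef_pos: [0.4733, -0.1587, 0.1056]
eef_rot: [0.055, 0.998, -0.0, 0.0]
wrist_force: [0.6, -0.7, 0.3]
gripper_width: 0.638
grasp_force: 105.2
```

```bash
python3 m.py
python3 - <<'E'
from h import *
w=grab("side",10);s=grab("scene",10)
k=lambda i,f:cv2.resize(i,None,fx=f,fy=f,interpolation=cv2.INTER_CUBIC)[:,:,::-1]
cv2.imwrite("pics/w10.png",np.hstack([k(w["img"][210:310,220:320],4),k(s["img"][110:210,210:310],4)]))
E
```

```text
shift [0.0004 0.0006 0.0136] turn None yyaw 1.4601 eef [ 0.4733 -0.1587  0.1056] q7 1.71 t 20.7667
torque [-0.001  0.024 -0.027] F [ 0.6 -0.7  0.3] w 0.6384535309258498
```

View pics/w10.png

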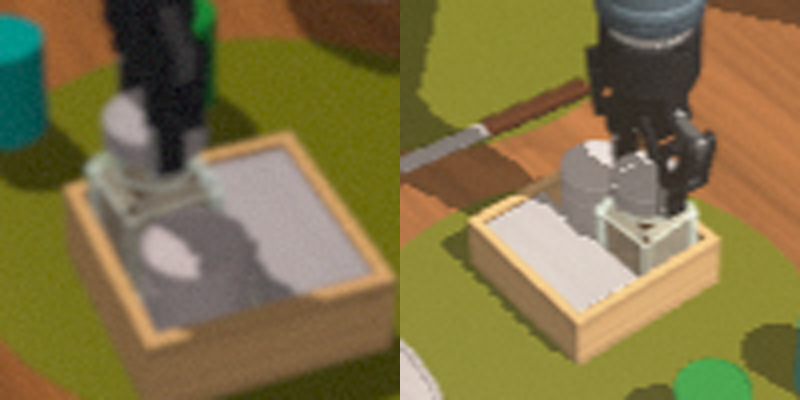

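The jar and tin stay down in the box, and the lid is held about 11 mm up. I'll raise it 3 mm more so it's fully clear of the neck, then hand in.

Request:
inch_along(motion=[{"sz":-0.0015}, {"sz":-0.0015}, {}, {}, {}, {}, {}])

```text
time_s: 21.45
eef_pos: [0.4732, -0.1586, 0.1086]
eef_rot: [0.055, 0.998, 0.0, -0.0]
wrist_force: [0.7, -0.5, -0.5]
gripper_width: 0.635
grasp_force: 105.2
```

```bash
python3 -c "
from rig import hand_in;print(hand_in())"
```

```text
the job is handed in; nothing more can be done
None
```

I handed the job in at 21.5 s: the tin and jar stand in the box's free half, and the unscrewed lid is held about 14 mm above where it sat shut; no verdict came back.

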